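Level out an overfull sanding box and put its lid on

TASK

One bay of the sanding box is overfull: a second sanding block lies on top of the first and stands above the red fill line, so the lid cannot go on. Move the upper block to the other bay, laid flat on the cork plate there, leaving the lower block flat in its own bay; then put the lid on the box, square, so that it sits fully down on the rim all round. Let go of everything, and do not disturb the tape roll, the white tub or the spring clamp.

Things in the scene. Friction and masses are not known exactly. Their poses are not given: they have to be found in the camera images.
- sanding_box: open two-bay box of pale wood, fixed to the bench, 256 (x) x 134 (y) x 64 mm, walls 8, floor 6 mm; origin: centre of its underside, z up. Red fill line inside, 52 mm above the bench. Divider across x = 0, 8 mm thick, top 40 mm up. Two bays, centred 62 mm either side of the origin along x, each 116 (x) x 118 (y) mm inside; which one holds the two blocks varies
- upper_block_center (a point): centre of the sanding block lying on the other: cork-brown, 58 (its x) x 105 (its y) x 34 mm high, about 0.14 kg. Its y runs along the box's x within 0.1 rad. Pinch it across its 58 mm; the bay leaves at least 22 mm beside it for each finger. At the start its top stands 10 mm above the rim
- lower_block_center (a point): centre of the lower sanding block, same size and way round, flat on the floor of the overfull bay
- cork_plate_center (a point): centre of a loose cork plate 96 x 100 x 9 mm, flat on the floor of the other bay (top 15 mm above the bench). A block lying flat on it has its centre 32 mm and its top 49 mm above the bench
- lid_grip (a point): centre of the dark grip bar on the loose plywood lid (about 0.28 kg), which starts right way up on the bench. Bar 110 (lid x) x 18 (lid y) x 18 mm: pinch it across y. Its centre is 42 mm above the lid's lowest face, 27 mm above the plate's top; posts stand under it 40 mm either side along x. With the lid seated it is 99 mm above the bench
- lid_center (a point): centre of the underside of the lid's plate, 262 (x) x 140 (y) x 8 mm, 35 mm below the grip's centre. Under it two half-round battens, 7 mm deep, 108 mm long (y), at x = +108 and -108 mm, drop inside the box's end walls with 5 mm play each way; their rounding guides them in. Lid x goes along box x, either way round; seated, the plate lies on the rim 64 mm above the bench
- masking_tape: roll of masking tape lying flat, 98 mm across, 25 mm high, a bystander; origin under its centre
- tub_white: white tub, 72 mm across, 68 mm high, a bystander; origin under its centre
- spring_clamp: wooden spring clamp lying flat, 34 x 142 (its y) x 20 mm, a bystander; origin under its centre
Not all that is in view belongs to the job. What is shaped like the part that bears upper_block_center but green is not meant.

How it is judged:
By the outcome, as a careful person would: the job done as asked, in the order asked, and still so for the second after the job is handed in, with the robot touching nothing.
It also fails if it takes over 54 s, if anything falls off the work surface, if the arm or the gripper's body presses on something with over 40 N, if the wrist force passes 120 N, or if a joint passes its speed limit or range.

ROBOT

A 7-joint arm with a two-finger parallel gripper is mounted at the origin on a cart in front of the work surface, level with it; the furniture and walls round the work are solid. World frame = base frame: x ahead of the robot, y to its left, z up, the work surface at z = 0. Lengths are in m, angles in degrees, forces in N, time in s.
With the tool pointing down it reaches from about 0.425 to 0.925 m from the base axis. Payload 6.8 kg.
Tool frame: the origin (TCP) lies on the mounting face of the last link; the fingertips stand 182 mm ahead of it and the grasp point (between the pads) lies 163 mm ahead of it (manip.pinch_z is the distance from the TCP to the grasp point, in m); z points along the fingers, y is the direction in which the jaws open and shut (so a half turn about z gives the same grasp; the last joint's range is limited). The gripper opens to 88 mm and grips with 3 to 60 N. Pads are 20 mm wide; open, the fingers measure 115 mm over their backs; the gripper's body (75 mm by 178 mm) begins 61 mm behind the grasp point.
Start: joints at [67.374, 27.33, 1.283, 89.118, -0.659, 63.558, -4.761], TCP at [0.191, -0.647, 0.405] pointing down, gripper open.
Joint ranges: [-169.35, 169.35], [-19.33, 120.38], [-80.79, 83.38], [13.8, 139.57], [-78.32, 258.32], [9.67, 109.79], [-169.56, 169.56]. Speed limits (degrees/s): [136.94, 136.94, 180, 180, 180, 180, 180].

INTERFACE

Orientations are given as a 3x3 rotation matrix whose columns are the frame's x, y, z axes.
In Python, from plant import monitor, cams, workorder, nets, manip gives the robot as it stands.
- The arm moves only by the tool send_rows, never from a script. Its argument "series" is a list of rows, each a list of 3 entries, a list of its own where there are three numbers: the shift along the tool's x, y, z in mm, then the turn, a rotation vector about the tool's x, y, z in degrees, then the opening, from 0 (shut) to 1 (fully open). A call has exactly 10 rows; each row is the pose to reach, as a shift and turn from the pose commanded when the call began, along the tool's axes at that moment; what a row does not reach only later rows make up. A row lasts 1/12 s, in which the tool goes at most 41.7 mm and 7.16 degrees, less where a joint would pass 70% of its speed; a pose out of reach is approached as far as the arm can. A call with a gripper value outside its range is refused whole. The fingers move at their own pace and stop on an object; "force" is the grip in N (left out, the last holds). Time passes only in rows, so rows that repeat a pose let the fingers close, or fill a call up. It gives the time, the measured TCP pose, the force and the opening at its end, in the units of the state.
- monitor.get_obs(): the state, without advancing time (a new reading comes with each control period).
- cams.get_image(name): name is "side" or "top" or "wrist"; returns a dict with "image" (384x512x3 uint8, red, green, blue), "K" (3x3 intrinsics, pixels), "dist_coeffs" ([k1, k2, p1, p2, k3] as OpenCV has them; the pictures are not rectified), "cam_to_world" (4x4, takes a point from camera to world coordinates); the wrist camera has in their place "hand_eye" (4x4, takes a point from camera to tool coordinates, whose origin is the TCP and whose axes are the flange's). Camera axes: x right, y down, z forward; pixel columns grow to the right and rows downward; lengths in m; the calibration is good to about 2 mm. A picture is of the moment at which its call begins: read the wrist's pose just before it. There is no depth.
- workorder.hand_in(): hands the job in, once; it reports no verdict.
Trained networks look in the newest picture that a camera, given by its name, has taken for a name from the list of things; names that differ only in an ending like _2 or _b are one class to them, and where a whole thing is asked for, a point or a joint stands for the part that bears it (a point fixed in the world has none). Each returns a list of dicts, best first, with "conf" (0 to 1); they miss things now and then, are a little off and sometimes report something else, mostly with a low value. They report only what shows in the picture. A call takes as long as a camera call. They do not tell look-alikes from the thing itself.
- nets.regions_of(query, camera): "mask" (384x512 bool, what is visible of it) and "box" ([left, top, right, bottom] in pixels, round what is visible of it).
The state is a dict: "time_s": time; "qpos": joint angles; "joint_vel": joint speeds; "tau": joint torques, N m; "ee_pos": TCP position; "orientation": TCP orientation; "wrist_force": force on the tool from outside, world axes, zero at the start; "torque": the same for the moment, N m; "finger_gap": finger opening in m.
Only numpy, scipy, OpenCV 4.12 (cv2) and the standard library are available. Lean on these libraries where they do the work, as an engineer would, in place of code of your own. Each camera call takes 0.05 s, during which the arm holds its last target.

## Working session

There is one attempt and no reset: what is moved stays moved. The work goes in short steps, Python scripts to look and compute and a tool call to move; the robot and the scene stay as the last step left them, time stands still between calls to the robot, and variables do not carry over. Pictures are saved under pics/ and viewed, and the job is handed in when it is done.

Besides the shell and the picture viewer there is one more tool, called after "Request:" by a JSON object that holds its "method" and its "body", one argument or row to a line. send_rows: Moves the arm, as the interface text tells. Its arguments: {"type":"object","properties":{"series":{"type":"array"},"force":{"type":"number"}},"required":["series"]}

```bash
mkdir -p pics; ls
python3 - <<'E'
from plant import monitor,cams,nets,manip
import cv2
o=monitor.get_obs()
for k,v in o.items(): print(k,v)
print(manip.pinch_z)
for n in ['side','top','wrist']:
    d=cams.get_image(n); cv2.imwrite(f'pics/{n}0.png',d['image'][:,:,::-1])
    print(n,{k:v for k,v in d.items() if k!='image'})
E
```

```text
pics
time_s 0.0
qpos [67.37329171 27.37535904  1.28019299 89.17640187 -0.65837989 63.5563844
 -4.76064534]
joint_vel [ 0.02704997 -0.05246019  0.02728249 -0.04901635  0.05156077  0.00814584
 -0.11258428]
tau [-1.40161465e-03 -5.82857895e+01  1.53386906e+00 -2.72610587e+01
 -5.44029172e-02  1.71402917e-02  1.55220882e-04]
ee_pos [ 0.19088609 -0.64717396  0.40370069]
orientation [[ 9.59141475e-01  2.82926199e-01 -6.30198605e-04]
 [ 2.82926867e-01 -9.59140079e-01  1.64246177e-03]
 [-1.39753273e-04 -1.75365332e-03 -9.99998453e-01]]
wrist_force [0.59072374 0.15680427 0.05946829]
torque [-0.01101937 -0.00414458  0.02866164]
finger_gap 0.08802063509493724
0.1633
side {'K': array([[403.11191073,   0.        , 256.24027678],
       [  0.        , 403.11191073, 190.77136502],
       [  0.        ,   0.        ,   1.        ]]), 'dist_coeffs': array([-0.07923593,  0.        ,  0.        ,  0.        ,  0.        ]), 'cam_to_world': array([[-0.9954552 , -0.05081052,  0.08054343,  0.37643051],
       [-0.09518893,  0.55604284, -0.82568483,  0.40609213],
       [-0.00283212, -0.82959909, -0.558352
[... 506 characters left out ...]
 -0.9741175 ,  0.96448171],
       [ 0.        ,  0.        ,  0.        ,  1.        ]])}
wrist {'K': array([[296.81590367,   0.        , 253.99876615],
       [  0.        , 296.81590367, 191.80892314],
       [  0.        ,   0.        ,   1.        ]]), 'dist_coeffs': array([-0.07480031,  0.        ,  0.        ,  0.        ,  0.        ]), 'hand_eye': array([[-9.28627652e-04, -9.54246659e-01, -2.99019149e-01,
         8.32926114e-02],
       [ 9.99999539e-01, -8.12940626e-04, -5.11276108e-04,
        -8.25144514e-05],
       [ 2.44798704e-04, -2.99019485e-01,  9.54246974e-01,
         2.05894094e-02],
       [ 0.00000000e+00,  0.00000000e+00,  0.00000000e+00,
         1.00000000e+00]])}
```

View pics/side0.png

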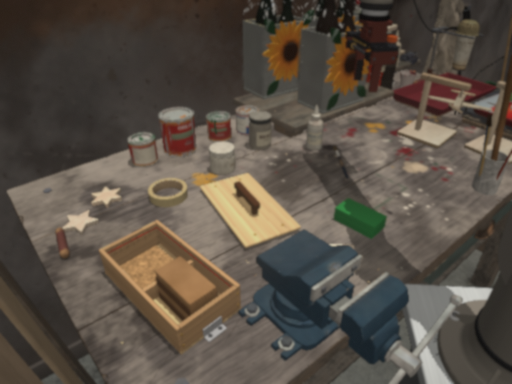

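View pics/top0.png

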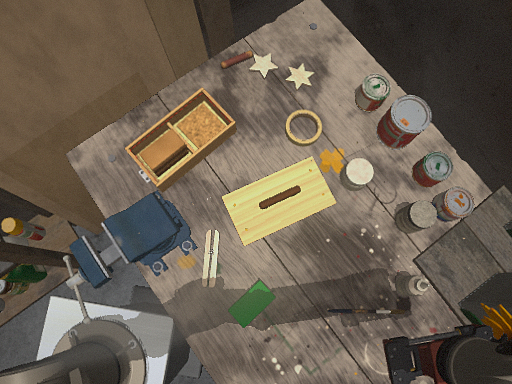

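View pics/wrist0.png

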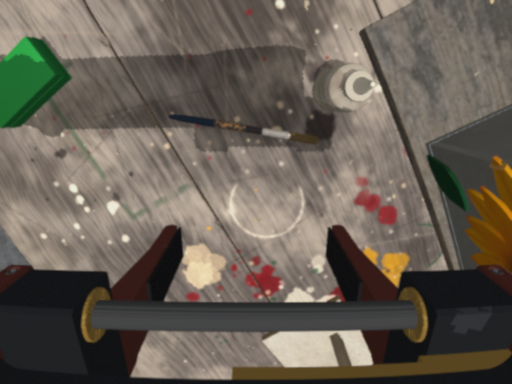

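```bash
cat > h.py <<'E'
import numpy as np,cv2
from plant import monitor,cams,nets,manip
def ray(d,uv,T=None):
    uv=np.asarray(uv,float).reshape(-1,1,2)
    p=cv2.undistortPoints(uv,d['K'],d['dist_coeffs']).reshape(-1,2)
    T=d['cam_to_world'] if T is None else T
    r=np.c_[p,np.ones(len(p))]@T[:3,:3].T
    return T[:3,3],r
def at_z(d,uv,z,T=None):
    c,r=ray(d,uv,T); return c+r*((z-c[2])/r[:,2])[:,None]
def proj(d,P,T=None):
    T=d['cam_to_world'] if T is None else T
    Ti=np.linalg.inv(T); rv=cv2.Rodrigues(Ti[:3,:3])[0]
    return cv2.projectPoints(np.asarray(P,float).reshape(-1,1,3),rv,Ti[:3,3],d['K'],d['dist_coeffs'])[0].reshape(-1,2)
def wristT(d,o=None):
    o=o or monitor.get_obs(); T=np.eye(4);T[:3,:3]=o['orientation'];T[:3,3]=o['ee_pos'];return T@d['hand_eye']
E
python3 - <<'E'
from h import *
d=cams.get_image('top')
z={'sanding_box':.064,'upper_block_center':.074,'lower_block_center':.04,'cork_plate_center':.015,'lid_grip':.05,'lid_center':.015,'masking_tape':.025,'tub_white':.068,'spring_clamp':.02}
im=d['image'].copy()
for q in z:
    for r in nets.regions_of(q,'top')[:3]:
        m=r['mask'].astype(np.uint8); c=max(cv2.findContours(m,0,2)[0],key=cv2.contourArea)
        rc=cv2.minAreaRect(c); w=at_z(d,cv2.boxPoints(rc),z[q])
        print(q,round(r['conf'],2),np.round(rc[0]),np.round(w.mean(0),3),np.round(np.linalg.norm(w[1]-w[0]),3),np.round(np.linalg.norm(w[2]-w[1]),3), np.round(w[:,:2],3).tolist())
cv2.imwrite('pics/t1.png',cv2.resize(im[70:260,90:400,::-1],None,fx=2.5,fy=2.5,interpolation=cv2.INTER_CUBIC))
cv2.imwrite('pics/t2.png',cv2.resize(im[80:200,115:250,::-1],None,fx=5,fy=5,interpolation=cv2.INTER_CUBIC))
E
```

```text
sanding_box 0.67 [181. 139.] [ 0.583 -0.106  0.064] 0.276 0.16 [[0.527, 0.038], [0.743, -0.133], [0.633, -0.249], [0.428, -0.079]]
upper_block_center 0.96 [251. 303.] [ 0.214 -0.34   0.074] 0.099 0.057 [[0.193, -0.286], [0.27, -0.349], [0.234, -0.394], [0.159, -0.331]]
upper_block_center 0.77 [164. 150.] [ 0.541 -0.072  0.074] 0.107 0.071 [[0.525, -0.011], [0.606, -0.08], [0.557, -0.132], [0.478, -0.063]]
lower_block_center 0.66 [171. 164.] [ 0.52  -0.089  0.04 ] 0.101 0.015 [[0.488, -0.05], [0.563, -0.118], [0.552, -0.129], [0.478, -0.061]]
cork_plate_center 0.68 [201. 125.] [ 0.644 -0.139  0.015] 0.099 0.096 [[0.634, -0.074], [0.715, -0.131], [0.653, -0.205], [0.574, -0.147]]
lid_grip 0.96 [278. 200.] [ 0.467 -0.37   0.05 ] 0.263 0.14 [[0.451, -0.225], [0.599, -0.442], [0.479, -0.513], [0.339, -0.3]]
lid_center 0.87 [278. 200.] [ 0.476 -0.372  0.015] 0.27 0.144 [[0.461, -0.222], [0.612, -0.446], [0.487, -0.519], [0.344, -0.3]]
masking_tape 0.81 [303. 128.] [ 0.676 -0.409  0.025] 0.097 0.094 [[0.715, -0.356], [0.73, -0.451], [0.636, -0.461], [0.622, -0.368]]
tub_white 0.83 [357. 174.] [ 0.555 -0.55   0.068] 0.091 0.068 [[0.54, -0.497], [0.613, -0.552], [0.57, -0.604], [0.499, -0.549]]
spring_clamp 0.63 [210. 259.] [ 0.302 -0.226  0.02 ] 0.138 0.035 [[0.232, -0.216], [0.37, -0.203], [0.372, -0.238], [0.235, -0.249]]
spring_clamp 0.5 [303. 126.] [ 0.681 -0.409  0.02 ] 0.1 0.097 [[0.624, -0.368], [0.723, -0.355], [0.738, -0.451], [0.638, -0.462]]
```

View pics/t1.png

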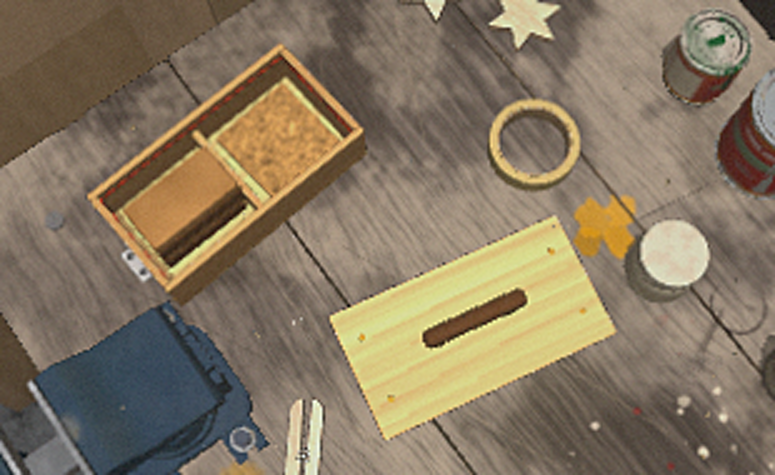

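View pics/t2.png

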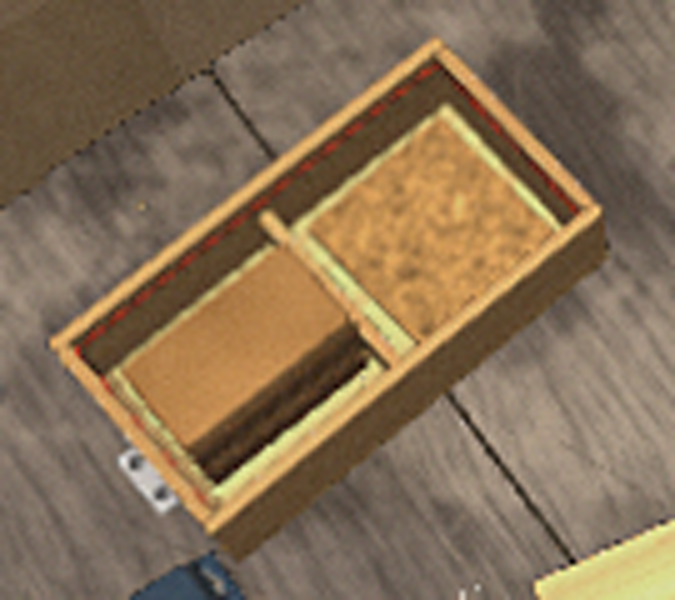

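```bash
cat >> h.py <<'E'
from scipy.optimize import least_squares
def fitrect(d,uv,size,z,T=None,p0=None):
    w=at_z(d,uv,z,T)[:,:2]; s=np.array(size)/2
    c0=w.mean(0)
    best=None
    e=w[1]-w[0]; y0=np.arctan2(e[1],e[0])
    t=np.array([[-1,-1],[1,-1],[1,1],[-1,1]])*s
    if np.cross(w[1]-w[0],w[2]-w[1])<0: t=t*[1,-1]
    def P(p):
        c,s_=np.cos(p[2]),np.sin(p[2]); return np.c_[t@np.array([[c,s_],[-s_,c]])+p[:2],np.full(4,z)]
    f=lambda p:(proj(d,P(p),T)-uv).ravel()
    r=least_squares(f,[*c0,y0]); return r.x,np.round(r.fun,1).reshape(4,2),w
E
python3 - 2>/dev/null <<'E'
from h import *
d=cams.get_image('top')
q=lambda p,s,o:(np.array(p)+.5)/s-.5+np.array(o)
def go(n,uv,size,z):
    x,r,w=fitrect(d,uv,size,z); print(n,np.round(x[:2],4),np.degrees(x[2]).round(2),'res',r.tolist(),[round(float(np.linalg.norm(w[i]-w[i-1])),3) for i in range(4)])
go('box',q([(52,343),(437,40),(602,212),(212,527)],5,(115,80)),(.256,.134),.064)
go('ub',q([(118,375),(275,248),(358,322),(190,445)],5,(115,80)),(.105,.058),.074)
go('lid',q([(330,319),(557,215),(615,331),(387,440)],2.5,(90,70)),(.262,.140),.015)
go('bar',q([(421,334),(521,290),(528,302),(430,349)],2.5,(90,70)),(.110,.018),.051)
E
```

```text
box [ 0.5911 -0.102 ] -39.77 res [[-1.0, -0.4], [0.3, -1.3], [0.9, -0.2], [-0.2, 1.6]] [0.129, 0.252, 0.13, 0.251]
ub [ 0.5437 -0.0665] -39.31 res [[-0.3, -0.4], [1.2, -1.7], [-0.7, -0.3], [-0.2, 2.3]] [0.052, 0.1, 0.059, 0.102]
lid [ 0.4745 -0.3731] -56.05 res [[-0.8, -0.7], [-0.4, -0.6], [1.5, 0.3], [-0.3, 0.8]] [0.136, 0.261, 0.136, 0.257]
bar [ 0.4725 -0.3722] -56.12 res [[-0.1, -0.1], [0.1, -1.0], [0.5, 0.6], [-0.5, 0.5]] [0.017, 0.109, 0.014, 0.108]
```

Run:
```python
from h import *
t=cams.get_image('top');s=cams.get_image('side')
cv2.imwrite('pics/v_t.png',cv2.resize(t['image'][180:300,60:220,::-1],None,fx=4,fy=4,interpolation=cv2.INTER_CUBIC))
cv2.imwrite('pics/v_s.png',cv2.resize(s['image'][210:384,220:480,::-1],None,fx=3,fy=3,interpolation=cv2.INTER_CUBIC))
```

```text
(no output)
```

View pics/v_t.png

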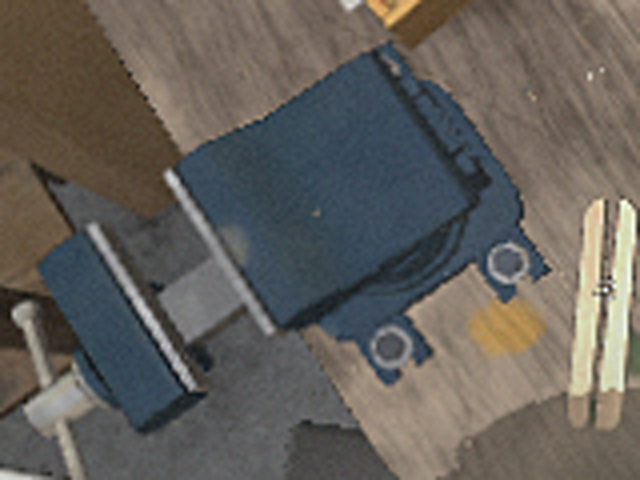

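View pics/v_s.png

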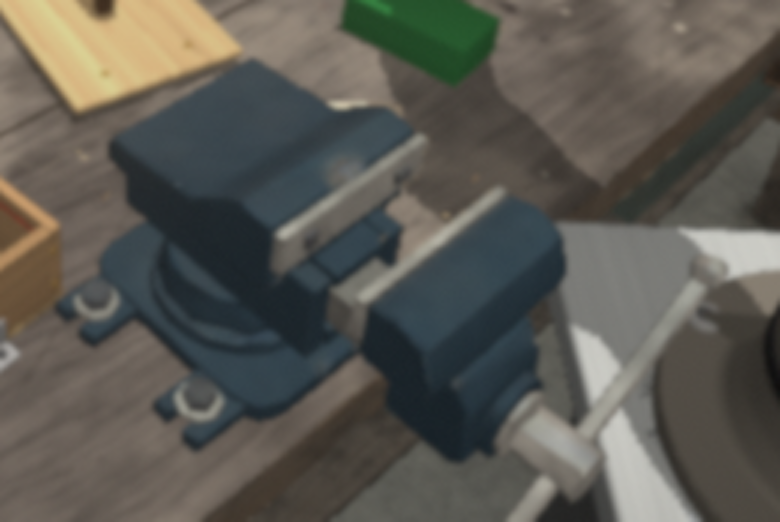

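Run:
```python
from h import *
t=cams.get_image('top');s=cams.get_image('side')
for a,b in [((475,205),(250,62)),((375,45),(112,145)),((165,172),(275,240)),((275,332),(425,140))]:
    c1,r1=ray(t,np.array(a)/4+[60,180]);c2,r2=ray(s,np.array(b)/3+[220,210])
    r1=r1[0];r2=r2[0]
    k=np.linalg.lstsq(np.c_[r1,-r2],c2-c1,rcond=None)[0]
    print(np.round(c1+k[0]*r1,3),np.round(c2+k[1]*r2,3))
```

```text
[ 0.345 -0.157  0.119] [ 0.347 -0.157  0.119]
[ 0.427 -0.082  0.117] [ 0.423 -0.082  0.116]
[0.333 0.009 0.147] [0.337 0.009 0.147]
[ 0.259 -0.069  0.145] [ 0.257 -0.069  0.145]
```

Request:
{"method": "send_rows", "body": {
  "series": [
    [[27, -20, 0], [0, 0, -6.5], 0.78],
    [[54, -41, 0], [0, 0, -13], 0.78],
    [[81, -61, 0], [0, 0, -19.5], 0.78],
    [[108, -82, 0], [0, 0, -26], 0.78],
    [[135, -102, 0], [0, 0, -32.5], 0.78],
    [[162, -123, 0], [0, 0, -39], 0.78],
    [[188, -143, 0], [0, 0, -45.5], 0.78],
    [[215, -164, 0], [0, 0, -52], 0.78],
    [[242, -184, 0], [0, 0, -58.5], 0.78],
    [[269, -205, 0], [0, 0, -65], 0.78]
  ],
  "force": 20
}}

```text
time_s: 1.73
ee_pos: [0.3916, -0.3734, 0.405]
orientation: [[0.144, 0.99, 0.0], [0.99, -0.144, -0.001], [-0.001, 0.0, -1.0]]
wrist_force: [0.8, -1.1, -0.1]
finger_gap: 0.0683
```

```bash
cat >> h.py <<'E'
def togo(x,y,z,yaw_y,o=None):
    """tool-frame shift(mm) and turn (deg) to bring TCP to x,y,z pointing straight down with tool y at yaw_y deg"""
    o=o or monitor.get_obs(); R=np.array(o['orientation'])
    a=np.radians(yaw_y); Y=np.array([np.cos(a),np.sin(a),0]);Z=np.array([0,0,-1.]);X=np.cross(Y,Z)
    Rt=np.c_[X,Y,Z]; rv=cv2.Rodrigues(R.T@Rt)[0].ravel()
    return np.round(R.T@(np.array([x,y,z])-o['ee_pos'])*1000,1),np.round(np.degrees(rv),2)
E
python3 - <<'E'
from h import *
o=monitor.get_obs();print(o['time_s'],o['ee_pos'],o['qpos'],o['joint_vel'].round(1))
print(togo(.591,-.102,.40,50.2))
E
```

```text
1.7333 [ 0.39164195 -0.37341206  0.40497155] [ 52.84365731  15.94533576 -18.94767796 106.47625305   6.02694482
  58.5023161   23.1558213 ] [-21.5  -3.8 -25.2   7.1   6.4  -1.1  28. ]
(array([297.3, 158.3,   4.9]), array([ 1.000e-02,  5.000e-02, -5.847e+01]))
```

Request:
{"method": "send_rows", "body": {
  "series": [
    [[30, 16, 0], [0, 0, -6.5], 0.78],
    [[62, 33, 0], [0, 0, -13], 0.78],
    [[95, 50, 0], [0, 0, -19.5], 0.78],
    [[128, 68, 0], [0, 0, -26], 0.78],
    [[162, 86, 0], [0, 0, -32.5], 0.78],
    [[196, 104, 0], [0, 0, -39], 0.78],
    [[230, 122, 0], [0, 0, -45.5], 0.78],
    [[264, 140, 0], [0, 0, -52], 0.78],
    [[297, 158, 0], [0, 0, -58.5], 0.78],
    [[297, 158, 0], [0, 0, -58.5], 0.78]
  ]
}}

```text
time_s: 2.57
ee_pos: [0.5944, -0.0968, 0.4053]
orientation: [[-0.775, 0.632, 0.004], [0.632, 0.775, 0.005], [0.001, 0.006, -1.0]]
wrist_force: [-0.6, 0.8, 0.5]
finger_gap: 0.0684
```

Run:
```python
from h import *
o=monitor.get_obs();print(o['time_s'],o['ee_pos'],o['qpos'].round(1),o['joint_vel'].round(1),o['wrist_force'])
d=cams.get_image('wrist');np.savez('w1.npz',img=d['image'],T=wristT(d,o),K=d['K'],D=d['dist_coeffs'])
cv2.imwrite('pics/w1.png',cv2.resize(d['image'][:,:,::-1],None,fx=1.56,fy=1.56,interpolation=cv2.INTER_CUBIC))
print(togo(.591,-.102,.40,50.2))
```

```text
2.5667 [ 0.59443583 -0.09683137  0.40532481] [ 30.9  24.5 -36.3  97.6  15.7  62.9  40.7] [ 3.2 -2.1  4.3  2.9 -0.8  0.5 -3. ] [-0.56863992  0.80903384  0.45656421]
(array([ 0.4, -2.7,  4.9]), array([ 0.18, -0.04,  0.16]))
```

View pics/w1.png

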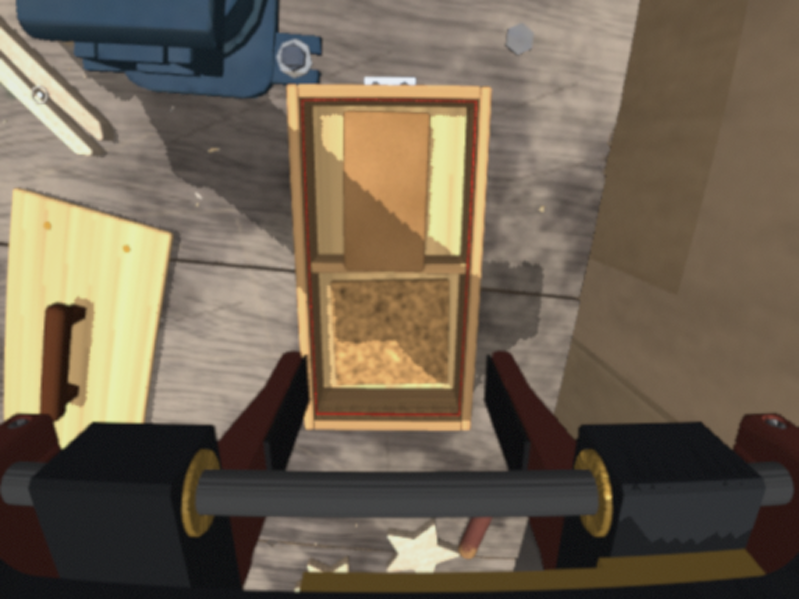

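```bash
python3 - 2>/dev/null <<'E'
from h import *
f=np.load('w1.npz');d={'K':f['K'],'dist_coeffs':f['D']};T=f['T']
q=lambda p,s,o:(np.array(p)+.5)/s-.5+np.array(o)
def go(n,uv,size,z):
    x,r,w=fitrect(d,uv,size,z,T); print(n,np.round(x[:2],4),np.degrees(x[2]).round(2),'res',r.tolist(),[round(float(np.linalg.norm(w[i]-w[i-1])),3) for i in range(4)]);return x
b=go('box',q([(306,430),(288,86),(491,88),(470,430)],1.56,(0,0)),(.256,.134),.064)
u=go('ub',q([(344,270),(345,111),(430,112),(427,271)],1.56,(0,0)),(.105,.058),.074)
c=go('cork',q([(328,386),(328,278),(457,277),(450,387)],1.56,(0,0)),(.096,.1),.015)
a=b[2]
for p in(u,c):
    v=p[:2]-b[:2];print(v@[np.cos(a),np.sin(a)],v@[-np.sin(a),np.cos(a)])
E
```

```text
box [ 0.5939 -0.1   ] 140.23 res [[-0.8, 0.9], [-1.5, -0.6], [1.4, -0.7], [0.9, 1.4]] [0.132, 0.254, 0.131, 0.253]
ub [ 0.5474 -0.0634] 139.75 res [[-0.2, 0.8], [-2.3, -0.9], [2.2, -0.5], [0.4, 0.9]] [0.057, 0.103, 0.054, 0.103]
cork [ 0.6429 -0.1388] 139.71 res [[3.8, -1.9], [2.0, 0.3], [-3.2, 2.2], [-2.5, -1.6]] [0.109, 0.1, 0.107, 0.101]
0.05914798075659526 0.0016098088067026965
-0.062452820209761464 -0.0015713530514221638
```

Run:
```python
from h import *
o=monitor.get_obs();print(o['time_s'],o['ee_pos'])
print(togo(.5474,-.0634,.228,50.0))
```

```text
2.6167 [ 0.59304598 -0.10021962  0.40488053]
(array([ 58.5,  -1.3, 176.9]), array([ 0.18, -0.04,  0.36]))
```

Request:
{"method": "send_rows", "body": {
  "series": [
    [[15, 0, 10], [0, 0, 0], 0.82],
    [[30, 1, 30], [0, 0, 0], 0.82],
    [[45, 1, 55], [0, 0, 0], 0.82],
    [[58, 2, 80], [0, 0, 0], 0.82],
    [[58, 2, 100], [0, 0, 0], 0.82],
    [[58, 2, 120], [0, 0, 0], 0.82],
    [[58, 2, 120], [0, 0, 0], 0.82],
    [[58, 2, 120], [0, 0, 0], 0.82],
    [[58, 2, 120], [0, 0, 0], 0.82],
    [[58, 2, 120], [0, 0, 0], 0.82]
  ]
}}

```text
time_s: 3.45
ee_pos: [0.549, -0.0662, 0.2861]
orientation: [[-0.765, 0.645, 0.002], [0.645, 0.765, -0.0], [-0.002, 0.001, -1.0]]
wrist_force: [1.4, -0.0, 0.4]
finger_gap: 0.072
```

Run:
```python
from h import *
o=monitor.get_obs();print(o['time_s'],o['ee_pos'],o['joint_vel'].round(1))
d=cams.get_image('wrist');np.savez('w2.npz',img=d['image'],T=wristT(d,o),K=d['K'],D=d['dist_coeffs'])
cv2.imwrite('pics/w2.png',cv2.resize(d['image'][:,:,::-1],None,fx=1.56,fy=1.56,interpolation=cv2.INTER_CUBIC))
o=monitor.get_obs();print(o['time_s'],o['ee_pos'])
print(togo(.5474,-.0634,.228,50.0))
```

```text
3.45 [ 0.54896912 -0.06615969  0.28613038] [-0.1 -0.1 -0.2  0.   0.2 -0.3 -0.1]
3.5 [ 0.54892574 -0.06604603  0.28605582]
(array([ 3. ,  1. , 58.1]), array([ 0.07,  0.12, -0.12]))
```

View pics/w2.png

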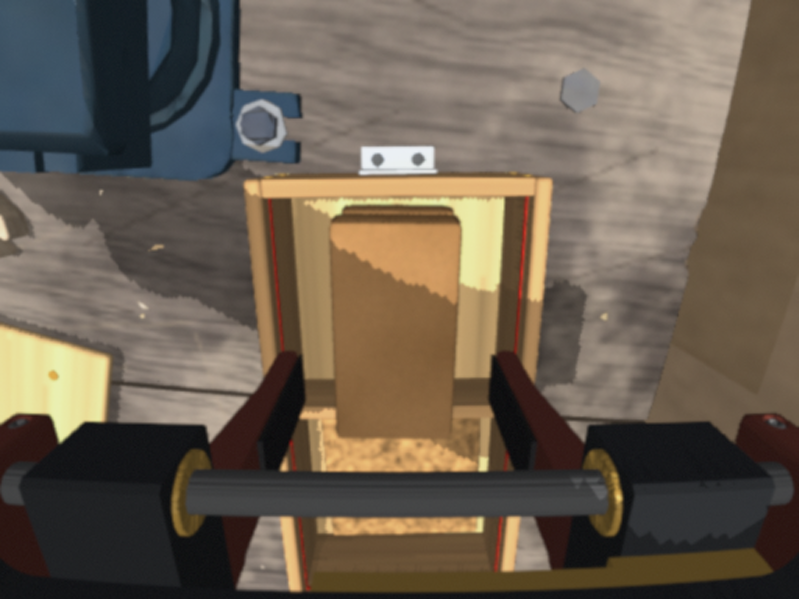

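```bash
python3 - 2>/dev/null <<'E'
from h import *
f=np.load('w2.npz');d={'K':f['K'],'dist_coeffs':f['D']};T=f['T']
q=lambda p,s,o:(np.array(p)+.5)/s-.5+np.array(o)
x,r,w=fitrect(d,q([(337,436),(331,218),(462,218),(454,437)],1.56,(0,0)),(.105,.058),.074,T);print(x[:2],np.degrees(x[2]),r.tolist())
print([round(float(np.linalg.norm(w[i]-w[i-1])),3) for i in range(4)])
# box end rim outer corners
w=at_z(d,q([(246,181),(551,180)],1.56,(0,0)),.064,T);print(w, np.linalg.norm(w[0]-w[1]))
m=w.mean(0)[:2];a=np.radians(140.23);print('box c',m-.128*np.array([np.cos(a),np.sin(a)]))
print(togo(x[0],x[1],.228,50))
E
```

```text
[ 0.54588313 -0.062707  ] 139.55277869288608 [[-1.0, 0.7], [-3.1, -0.4], [3.1, 0.0], [1.0, 0.3]]
[0.056, 0.104, 0.054, 0.105]
[[ 0.4533162  -0.06831026  0.064     ]
 [ 0.53705119  0.03148539  0.064     ]] 0.1302717181627696
box c [ 0.59356688 -0.10029497]
(array([ 4.6,  0.5, 58. ]), array([ 0.07,  0.12, -0.12]))
```

Request:
{"method": "send_rows", "body": {
  "series": [
    [[2, 0, 12], [0, 0, 0], 0.82],
    [[4, 1, 28], [0, 0, 0], 0.82],
    [[4, 1, 44], [0, 0, 0], 0.82],
    [[4, 1, 54], [0, 0, 0], 0.82],
    [[4, 1, 58], [0, 0, 0], 0.82],
    [[4, 1, 58], [0, 0, 0], 0.82],
    [[4, 1, 58], [0, 0, 0], 0.5],
    [[4, 1, 58], [0, 0, 0], 0.5],
    [[4, 1, 58], [0, 0, 0], 0.5],
    [[4, 1, 58], [0, 0, 0], 0.5]
  ],
  "force": 25
}}

```text
time_s: 4.33
ee_pos: [0.5462, -0.0625, 0.2273]
orientation: [[-0.765, 0.644, 0.001], [0.644, 0.765, -0.0], [-0.001, 0.001, -1.0]]
wrist_force: [0.5, -0.9, 1.7]
finger_gap: 0.0578
```

Run:
```python
from h import *
o=monitor.get_obs();print(o['time_s'],o['ee_pos'],o['joint_vel'].round(1),o['finger_gap'],o['wrist_force'])
for n in ('side','wrist'):
    d=cams.get_image(n);
    if n=='wrist': np.savez('w3.npz',img=d['image'],T=wristT(d,o),K=d['K'],D=d['dist_coeffs'])
    im=d['image']
    if n=='side': im=im[200:384,50:300]
    cv2.imwrite(f'pics/{n}3.png',cv2.resize(im[:,:,::-1],None,fx=1.56 if n=='wrist' else 3,fy=1.56 if n=='wrist' else 3,interpolation=cv2.INTER_CUBIC))
```

```text
4.3333 [ 0.54624239 -0.0624889   0.22732909] [-0.1  0.  -0.   0.   0.  -0.2 -0. ] 0.05778044822646979 [ 0.47247769 -0.87941889  1.720363  ]
```

View pics/side3.png

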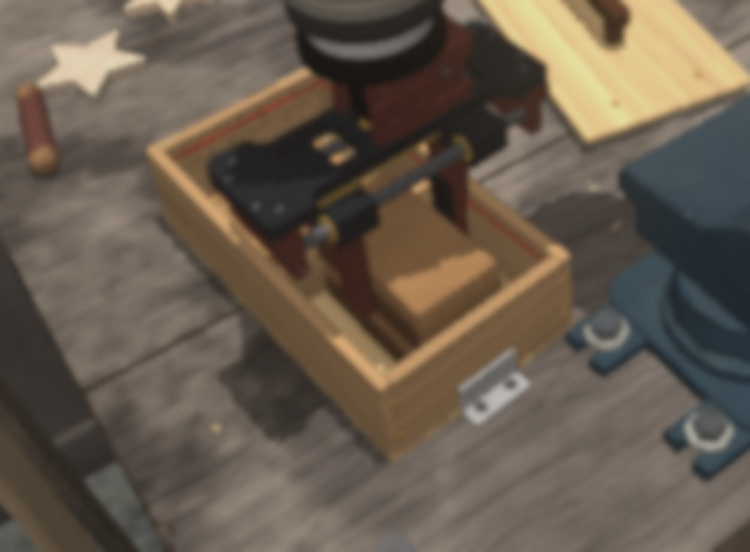

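View pics/wrist3.png

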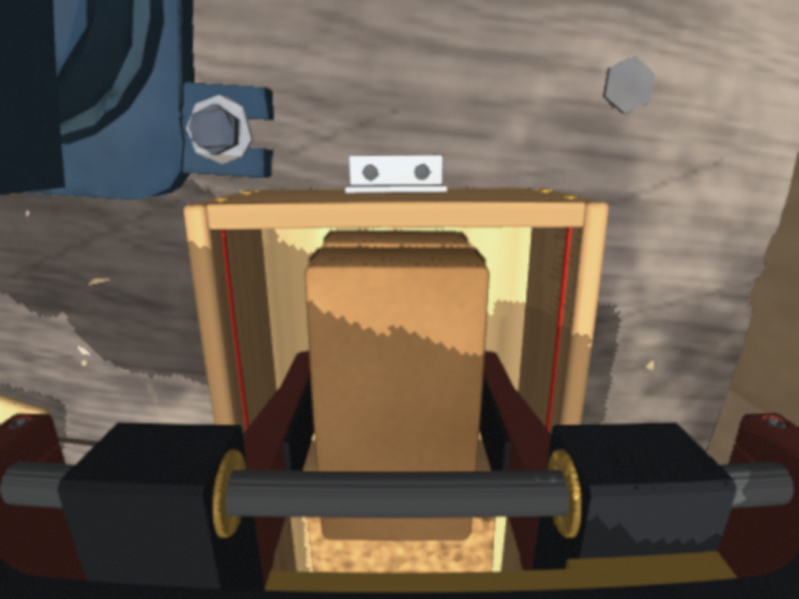

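```bash
python3 - 2>/dev/null <<'E'
from h import *
f=np.load('w3.npz');d={'K':f['K'],'dist_coeffs':f['D']};T=f['T']
q=lambda p,s=1.56,o=(0,0):(np.array(p)+.5)/s-.5+np.array(o)
e=at_z(d,q([(186,205),(607,204)]),.064,T)[:,:2];g=at_z(d,q([(308,263),(486,264)]),.074,T)[:,:2];h=at_z(d,q([(319,539),(473,539)]),.074,T)[:,:2]
a=np.radians(140.23);ux=np.array([np.cos(a),np.sin(a)]);uy=np.array([-ux[1],ux[0]])
E=e.mean(0)
print('rim w',np.linalg.norm(e[0]-e[1]),'boxc',E-.128*ux)
for n,p in(('near',g),('far',h)): print(n,np.linalg.norm(p[0]-p[1]),(p.mean(0)-E)@ux+.128,(p.mean(0)-E)@uy)
print('yaw block',np.degrees(np.arctan2(*(g.mean(0)-h.mean(0))[::-1])))
print('tool in box',(monitor.get_obs()['ee_pos'][:2]-(E-.128*ux))@ux)
E
```

```text
rim w 0.13008498046198305 boxc [ 0.59303162 -0.09995017]
near 0.052344813555802276 0.11146974034414225 -4.835969284287503e-05
far 0.05679573146331459 0.007786865256863423 0.0009506191946422477
yaw block 139.67797534817237
tool in box 0.059918320518947396
```

Request:
{"method": "send_rows", "body": {
  "series": [
    [[0, 0, -10], [0, 0, 0], 0.5],
    [[0, 0, -30], [0, 0, 0], 0.5],
    [[0, 0, -45], [0, 0, 0], 0.5],
    [[-15, 0, -45], [0, 0, -0.3], 0.5],
    [[-40, 0, -45], [0, 0, -0.3], 0.5],
    [[-70, 0, -45], [0, 0, -0.3], 0.5],
    [[-100, 0, -45], [0, 0, -0.3], 0.5],
    [[-118, 0, -45], [0, 0, -0.3], 0.5],
    [[-122, 0, -45], [0, 0, -0.3], 0.5],
    [[-122, 0, -45], [0, 0, -0.3], 0.5]
  ]
}}

```text
time_s: 5.27
ee_pos: [0.6396, -0.1418, 0.2716]
orientation: [[-0.767, 0.641, -0.0], [0.641, 0.767, 0.0], [0.0, 0.0, -1.0]]
wrist_force: [-0.6, 0.1, -1.5]
finger_gap: 0.0578
```

Run:
```python
from h import *
d=cams.get_image('side')
o=monitor.get_obs();print(o['time_s'],o['ee_pos'],o['joint_vel'].round(1),o['finger_gap'],o['wrist_force'])
d=cams.get_image('wrist');np.savez('w4.npz',img=d['image'],T=wristT(d,o),K=d['K'],D=d['dist_coeffs'])
cv2.imwrite(f'pics/w4.png',cv2.resize(d['image'][:,:,::-1],None,fx=1.56,fy=1.56,interpolation=cv2.INTER_CUBIC))
```

```text
5.3167 [ 0.63887559 -0.14056986  0.27156703] [-0.7 -0.8 -0.9  1.8 -0.2 -0.2 -0.3] 0.05787190931936023 [-0.09532555  0.7080397  -2.36225605]
```

View pics/w4.png

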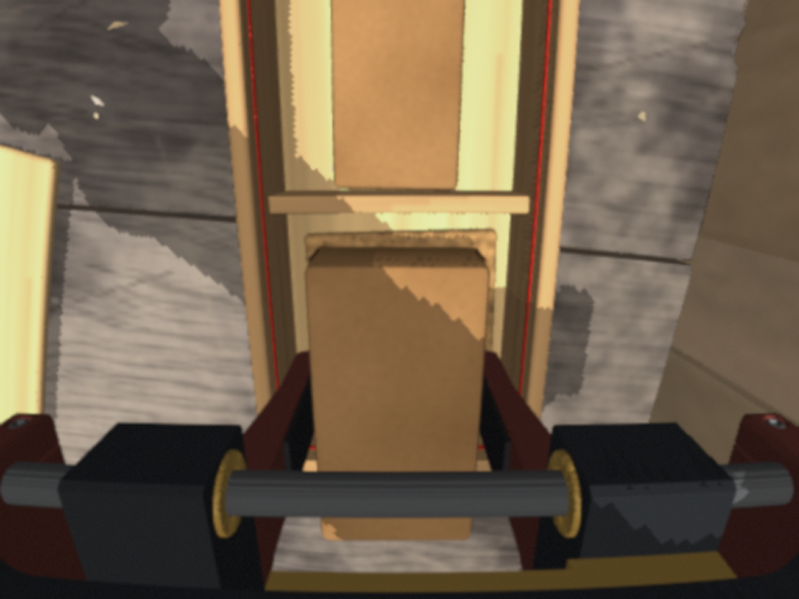

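```bash
python3 - 2>/dev/null <<'E'
from h import *
f=np.load('w4.npz');d={'K':f['K'],'dist_coeffs':f['D']};T=f['T']
q=lambda p,s=1.56,o=(0,0):(np.array(p)+.5)/s-.5+np.array(o)
a=np.radians(140.23);ux=np.array([np.cos(a),np.sin(a)]);uy=np.array([-ux[1],ux[0]])
D=at_z(d,q([(270,197),(528,197),(270,212),(528,212)]),.040,T)[:,:2]
print('div',D@ux, D@uy,'mean',D.mean(0))
z=.074+.0442
g=at_z(d,q([(308,263),(487,264)]),z,T)[:,:2];h=at_z(d,q([(322,539),(471,539)]),z,T)[:,:2]
c=(g.mean(0)+h.mean(0))/2; print('block rel div',(c-D.mean(0))@ux,(c-D.mean(0))@uy, np.linalg.norm(g.mean(0)-h.mean(0)))
rl=at_z(d,q([(238,190),(567,190)]),.064,T)[:,:2]; print('rim y',(rl-D.mean(0))@uy)
E
```

```text
div [-0.51615363 -0.51626574 -0.52287673 -0.52299373] [-0.24436783 -0.36066108 -0.24386798 -0.36116554] mean [ 0.5928745 -0.0998552]
block rel div -0.061320195736223604 0.0010798252632448029 0.10355413478397804
rim y [ 0.06439457 -0.06700065]
```

Request:
{"method": "send_rows", "body": {
  "series": [
    [[-1, 0, 15], [0, 0, 0], 0.5],
    [[-1, 0, 32], [0, 0, 0], 0.5],
    [[-1, 0, 48], [0, 0, 0], 0.5],
    [[-1, 0, 60], [0, 0, 0], 0.5],
    [[-1, 0, 66], [0, 0, 0], 0.5],
    [[-1, 0, 68], [0, 0, 0], 0.5],
    [[-1, 0, 69], [0, 0, 0], 0.5],
    [[-1, 0, 69], [0, 0, 0], 0.5],
    [[-1, 0, 69], [0, 0, 0], 0.5],
    [[-1, 0, 69], [0, 0, 0], 0.5]
  ]
}}

```text
time_s: 6.2
ee_pos: [0.6404, -0.1416, 0.2035]
orientation: [[-0.769, 0.64, 0.001], [0.64, 0.769, -0.0], [-0.001, 0.001, -1.0]]
wrist_force: [0.5, 0.2, -0.9]
finger_gap: 0.0577
```

Request:
{"method": "send_rows", "body": {
  "series": [
    [[0, 0, 1], [0, 0, 0], 0.5],
    [[0, 0, 1], [0, 0, 0], 0.5],
    [[0, 0, 1], [0, 0, 0], 0.5],
    [[0, 0, 1], [0, 0, 0], 0.82],
    [[0, 0, 1], [0, 0, 0], 0.82],
    [[0, 0, 1], [0, 0, 0], 0.82],
    [[0, 0, 1], [0, 0, 0], 0.82],
    [[0, 0, 1], [0, 0, 0], 0.82],
    [[0, 0, 0], [0, 0, 0], 0.82],
    [[0, 0, -4], [0, 0, 0], 0.82]
  ]
}}

```text
time_s: 7.03
ee_pos: [0.6398, -0.1415, 0.2063]
orientation: [[-0.769, 0.64, -0.001], [0.64, 0.769, 0.0], [0.001, -0.001, -1.0]]
wrist_force: [0.1, -0.7, -0.1]
finger_gap: 0.072
```

Request:
{"method": "send_rows", "body": {
  "series": [
    [[0, 0, -15], [0, 0, 0], 0.82],
    [[0, 0, -35], [0, 0, 0], 0.82],
    [[0, 0, -65], [0, 0, 0], 0.9],
    [[0, 0, -100], [0, 0, 0], 0.9],
    [[0, 0, -135], [0, 0, 0], 0.9],
    [[0, 0, -165], [0, 0, 0], 0.9],
    [[0, 0, -185], [0, 0, 0], 0.9],
    [[0, 0, -190], [0, 0, 0], 0.9],
    [[0, 0, -190], [0, 0, 0], 0.9],
    [[0, 0, -190], [0, 0, 0], 0.9]
  ]
}}

```text
time_s: 7.87
ee_pos: [0.6397, -0.1416, 0.3963]
orientation: [[-0.769, 0.64, -0.001], [0.64, 0.769, -0.0], [0.0, -0.001, -1.0]]
wrist_force: [0.2, 0.4, -0.6]
finger_gap: 0.0791
```

Run:
```python
from h import *
o=monitor.get_obs();print(o['time_s'],o['ee_pos'],o['qpos'].round(0),o['finger_gap'])
d=cams.get_image('wrist');np.savez('w5.npz',img=d['image'],T=wristT(d,o),K=d['K'],D=d['dist_coeffs'])
cv2.imwrite(f'pics/w5.png',cv2.resize(d['image'][:,:,::-1],None,fx=1.56,fy=1.56,interpolation=cv2.INTER_CUBIC))
d=cams.get_image('side')
cv2.imwrite(f'pics/side5.png',cv2.resize(d['image'][200:384,50:300,::-1],None,fx=3,fy=3,interpolation=cv2.INTER_CUBIC))
```

```text
7.8667 [ 0.63967579 -0.14158197  0.39627856] [ 31.  30. -34.  91.  18.  65.  43.] 0.07906982152736586
```

View pics/w5.png

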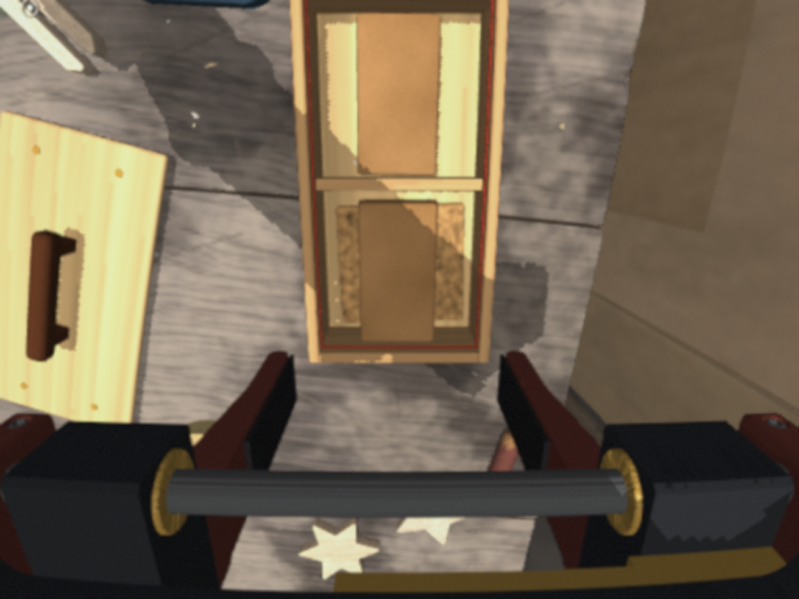

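View pics/side5.png

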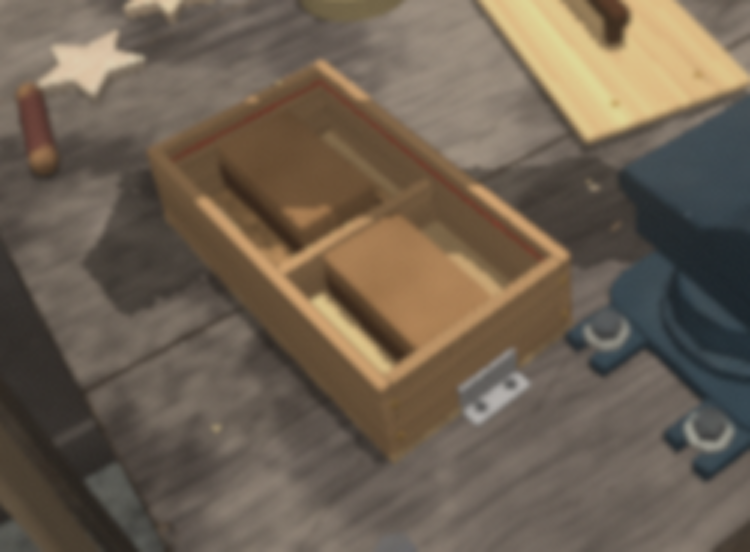

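```bash
python3 - 2>/dev/null <<'E'
from h import *
f=np.load('w5.npz');d={'K':f['K'],'dist_coeffs':f['D']};T=f['T']
q=lambda p,s=1.56,o=(0,0):(np.array(p)+.5)/s-.5+np.array(o)
x,r,w=fitrect(d,q([(361,341),(360,202),(437,200),(434,342)]),(.105,.058),.049,T);print(x[:2],np.degrees(x[2]),r.tolist())
print([round(float(np.linalg.norm(w[i]-w[i-1])),3) for i in range(4)])
a=np.radians(140.23);ux=np.array([np.cos(a),np.sin(a)]);uy=np.array([-ux[1],ux[0]])
v=x[:2]-[.5931,-.1000];print(v@ux,v@uy)
e=at_z(d,q([(308,361),(489,361)]),.064,T)[:,:2];print(e.mean(0)+.128*ux)
x,r,w=fitrect(d,q([(27,358),(32,232),(53,233),(50,359)]),(.110,.018),.051,T);print('bar',x[:2],np.degrees(x[2]),r.tolist())
print(togo(.474,-.372,.38,34))
E
```

```text
[ 0.64136362 -0.14097486] 140.01666352009485 [[-0.9, 0.1], [-2.2, -0.5], [1.9, 0.9], [1.2, -0.4]]
[0.056, 0.104, 0.054, 0.106]
-0.06330823696969975 0.0006194456334782106
[ 0.59090539 -0.09853859]
bar [ 0.47791011 -0.36508904] 124.64442298899995 [[0.6, 0.2], [-0.3, -3.1], [0.6, 0.2], [-1.0, 3.3]]
(array([ -20.1, -282.9,   15.3]), array([-0.11, -0.13, 16.24]))
```

Request:
{"method": "send_rows", "body": {
  "series": [
    [[-2, -25, 0], [0, 0, 2], 0.6],
    [[-5, -60, 0], [0, 0, 4], 0.6],
    [[-8, -98, 0], [0, 0, 7], 0.6],
    [[-11, -136, 0], [0, 0, 10], 0.6],
    [[-14, -174, 0], [0, 0, 13], 0.6],
    [[-17, -212, 0], [0, 0, 15], 0.6],
    [[-19, -248, 0], [0, 0, 16], 0.6],
    [[-20, -275, 0], [0, 0, 16], 0.6],
    [[-20, -283, 0], [0, 0, 16], 0.6],
    [[-20, -283, 0], [0, 0, 16], 0.6]
  ]
}}

```text
time_s: 8.8
ee_pos: [0.4723, -0.3742, 0.3951]
orientation: [[-0.559, 0.829, -0.003], [0.829, 0.559, 0.001], [0.002, -0.002, -1.0]]
wrist_force: [0.8, -0.0, -0.6]
finger_gap: 0.0525
```

Run:
```python
from h import *
d=cams.get_image('side')
o=monitor.get_obs();print(o['time_s'],o['ee_pos'],o['qpos'].round(0),o['finger_gap'])
d=cams.get_image('wrist');np.savez('w6.npz',img=d['image'],T=wristT(d,o),K=d['K'],D=d['dist_coeffs'])
cv2.imwrite(f'pics/w6.png',cv2.resize(d['image'][:,:,::-1],None,fx=1.56,fy=1.56,interpolation=cv2.INTER_CUBIC))
```

```text
8.85 [ 0.47402328 -0.37200579  0.3954693 ] [ 54.  24. -29.  98.  13.  61.  55.] 0.05271046488913872
```

View pics/w6.png

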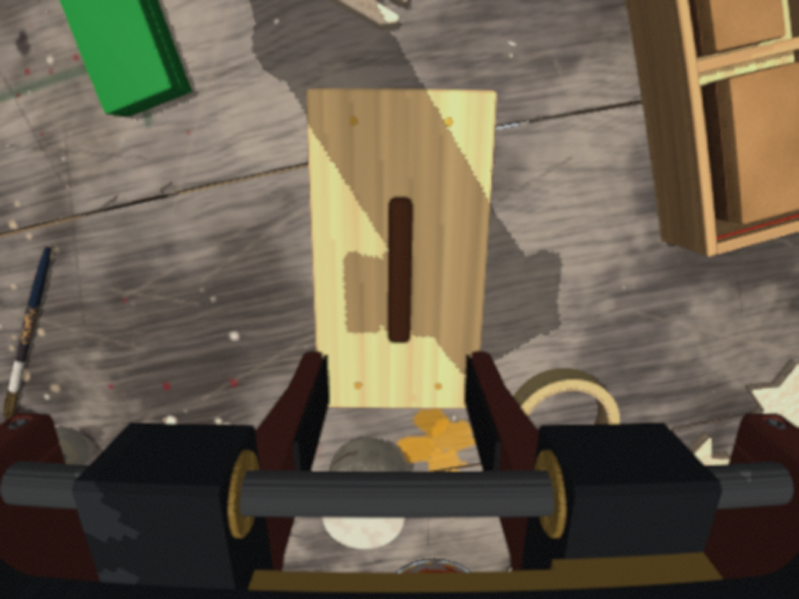

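```bash
python3 - 2>/dev/null <<'E'
from h import *
f=np.load('w6.npz');d={'K':f['K'],'dist_coeffs':f['D']};T=f['T']
q=lambda p,s=1.56,o=(0,0):(np.array(p)+.5)/s-.5+np.array(o)
for n,p,s,z in (('lid',[(317,407),(308,89),(496,92),(473,407)],(.262,.14),.015),('bar',[(388,341),(388,198),(412,198),(411,342)],(.110,.018),.051)):
    x,r,w=fitrect(d,q(p),s,z,T);print(n,x[:2],np.degrees(x[2]),r.tolist(),[round(float(np.linalg.norm(w[i]-w[i-1])),3) for i in range(4)])
    print(togo(x[0],x[1],.042+.1633,np.degrees(x[2])-90))
E
```

```text
lid [ 0.47602518 -0.37121318] 123.05161654678707 [[-0.4, 0.8], [-1.8, -1.2], [1.3, -0.7], [0.9, 2.4]] [0.138, 0.259, 0.137, 0.257]
(array([ -1.3,   0.3, 190.6]), array([ 0.04, -0.1 ,  1.25]))
bar [ 0.47573103 -0.36922106] 123.99173554816912 [[-0.3, 2.0], [-0.7, -1.4], [0.7, -1.4], [0.2, 1.4]] [0.017, 0.106, 0.017, 0.107]
(array([  0.5,   1.1, 190.6]), array([ 0.04, -0.1 ,  0.31]))
```

Request:
{"method": "send_rows", "body": {
  "series": [
    [[0, 1, 20], [0, 0, 0.6], 0.6],
    [[0, 1, 50], [0, 0, 0.6], 0.6],
    [[0, 1, 85], [0, 0, 0.6], 0.6],
    [[0, 1, 120], [0, 0, 0.6], 0.6],
    [[0, 1, 150], [0, 0, 0.6], 0.5],
    [[0, 1, 170], [0, 0, 0.6], 0.5],
    [[0, 1, 183], [0, 0, 0.6], 0.5],
    [[0, 1, 189], [0, 0, 0.6], 0.5],
    [[0, 1, 190], [0, 0, 0.6], 0.5],
    [[0, 1, 190], [0, 0, 0.6], 0.5]
  ],
  "force": 45
}}

```text
time_s: 9.73
ee_pos: [0.4763, -0.3708, 0.2074]
orientation: [[-0.555, 0.832, 0.001], [0.832, 0.555, -0.0], [-0.001, 0.001, -1.0]]
wrist_force: [0.2, 0.2, 0.9]
finger_gap: 0.0439
```

Request:
{"method": "send_rows", "body": {
  "series": [
    [[0, 0, 0], [0, 0, 0], 0.4],
    [[0, 0, 0], [0, 0, 0], 0.2],
    [[0, 0, 0], [0, 0, 0], 0.1],
    [[0, 0, 0], [0, 0, 0], 0.05],
    [[0, 0, 0], [0, 0, 0], 0.0],
    [[0, 0, 0], [0, 0, 0], 0.0],
    [[0, 0, 0], [0, 0, 0], 0.0],
    [[0, 0, 0], [0, 0, 0], 0.0],
    [[0, 0, 0], [0, 0, 0], 0.0],
    [[0, 0, 0], [0, 0, 0], 0.0]
  ]
}}

```text
time_s: 10.57
ee_pos: [0.4755, -0.3715, 0.2074]
orientation: [[-0.554, 0.833, 0.001], [0.833, 0.554, -0.001], [-0.001, 0.0, -1.0]]
wrist_force: [0.2, -0.2, 5.8]
finger_gap: 0.0178
```

Run:
```python
from h import *
o=monitor.get_obs();print(o['time_s'],o['ee_pos'],o['wrist_force'],o['finger_gap'])
d=cams.get_image('wrist');np.savez('w7.npz',img=d['image'],T=wristT(d,o),K=d['K'],D=d['dist_coeffs'])
cv2.imwrite(f'pics/w7.png',cv2.resize(d['image'][:,:,::-1],None,fx=1.56,fy=1.56,interpolation=cv2.INTER_CUBIC))
```

```text
10.5667 [ 0.47553109 -0.37146525  0.20735993] [ 0.15109864 -0.1832171   5.80253   ] 0.017830866767865217
```

View pics/w7.png

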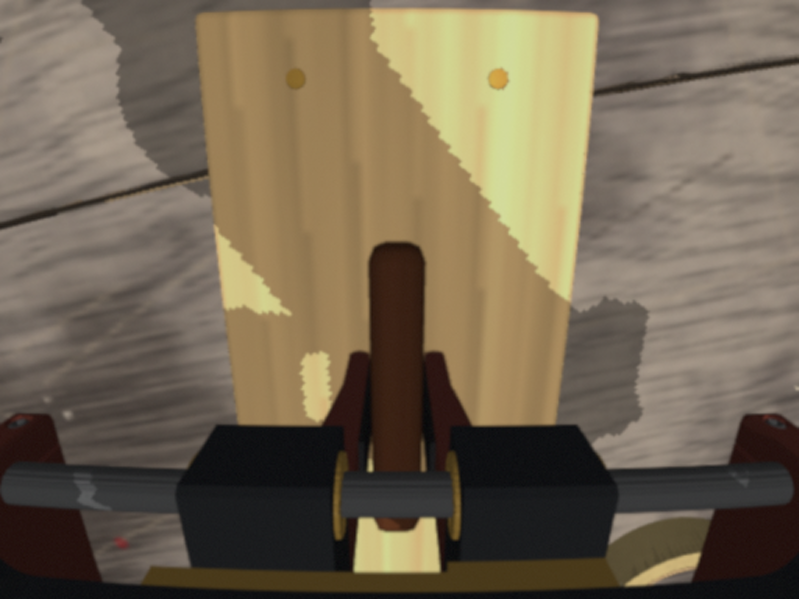

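```bash
cat > m.py <<'E'
from h import *
def lidrel(fn,edge,bar,zt):
    f=np.load(fn);d={'K':f['K'],'dist_coeffs':f['D']};T=f['T']
    o=monitor.get_obs();R=np.array(o['orientation']);p=o['ee_pos']
    q=lambda p,s=1.56:(np.array(p)+.5)/s-.5
    e=at_z(d,q(edge),zt,T)-p; b=at_z(d,q(bar),zt+.036,T)-p
    e=e@R;b=b@R
    print('edge tool',(e*1000).round(1).tolist(),'mid',(e.mean(0)*1000).round(1),'centre x from edge',e.mean(0)[0]*1000-131, 'yaw',np.degrees(np.arctan2(-(e[1]-e[0])[0],(e[1]-e[0])[1])))
    print('bar tool',(b*1000).round(1).tolist(),'centre x',b.mean(0)[0]*1000-55)
E
python3 - <<'E'
from m import *
lidrel('w7.npz',[(196,13),(598,13)],[(370,243),(425,243)],.015)
E
```

```text
edge tool [[130.4, -67.1, 192.2], [130.3, 69.1, 192.2]] mid [130.4   1.  192.2] centre x from edge -0.6205038860586569 yaw 0.04000584131038333
bar tool [[57.5, -7.1, 156.3], [57.5, 9.2, 156.3]] centre x 2.466923347486052
```

Request:
{"method": "send_rows", "body": {
  "series": [
    [[0, 0, -5], [0, 0, 0], 0.0],
    [[0, 0, -15], [0, 0, 0], 0.0],
    [[0, 0, -32], [0, 0, 0], 0.0],
    [[0, 0, -55], [0, 0, 0], 0.0],
    [[0, 0, -80], [0, 0, 0], 0.0],
    [[0, 0, -108], [0, 0, 0], 0.0],
    [[0, 0, -135], [0, 0, 0], 0.0],
    [[0, 0, -155], [0, 0, 0], 0.0],
    [[0, 0, -165], [0, 0, 0], 0.0],
    [[0, 0, -167], [0, 0, 0], 0.0]
  ]
}}

```text
time_s: 11.45
ee_pos: [0.4755, -0.3714, 0.3759]
orientation: [[-0.554, 0.833, 0.003], [0.833, 0.554, -0.002], [-0.003, 0.001, -1.0]]
wrist_force: [-0.5, -0.6, -3.9]
finger_gap: 0.0178
```

Run:
```python
from h import *
o=monitor.get_obs();print(o['time_s'],o['ee_pos'],o['wrist_force'],o['finger_gap'],o['qpos'].round(0))
print(togo(.593,-.0999,.375,50.2))
d=cams.get_image('wrist');np.savez('w8.npz',img=d['image'],T=wristT(d,o),K=d['K'],D=d['dist_coeffs'])
cv2.imwrite(f'pics/w8.png',cv2.resize(d['image'][:,:,::-1],None,fx=1.56,fy=1.56,interpolation=cv2.INTER_CUBIC))
```

```text
11.45 [ 0.47552505 -0.37137415  0.37592661] [-0.47910188 -0.58866248 -3.8768489 ] 0.017808924101753797 [ 54.  25. -28. 100.  14.  59.  54.]
(array([161. , 248.1,   0.7]), array([  0.03,   0.19, -16.57]))
```

View pics/w8.png

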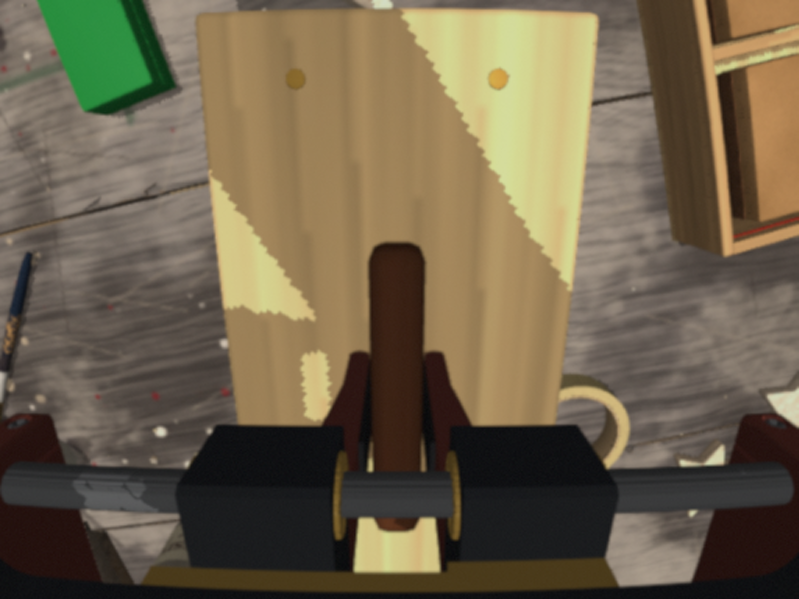

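Request:
{"method": "send_rows", "body": {
  "series": [
    [[8, 12, 0], [0, 0, -1], 0.0],
    [[24, 37, 0], [0, 0, -3], 0.0],
    [[44, 68, 0], [0, 0, -5], 0.0],
    [[66, 102, 0], [0, 0, -7], 0.0],
    [[88, 136, 0], [0, 0, -9], 0.0],
    [[110, 170, 0], [0, 0, -11], 0.0],
    [[132, 203, 0], [0, 0, -13], 0.0],
    [[149, 230, 0], [0, 0, -15], 0.0],
    [[159, 245, 0], [0, 0, -16], 0.0],
    [[161, 248, 0], [0, 0, -16.5], 0.0]
  ]
}}

```text
time_s: 12.33
ee_pos: [0.5931, -0.0934, 0.3721]
orientation: [[-0.774, 0.634, -0.002], [0.634, 0.774, 0.004], [0.004, 0.002, -1.0]]
wrist_force: [-0.6, 0.8, -3.0]
finger_gap: 0.0173
```

Request:
{"method": "send_rows", "body": {
  "series": [
    [[0, 0, 10], [0, 0, 0], 0.0],
    [[0, 0, 25], [0, 0, 0], 0.0],
    [[0, 0, 42], [0, 0, 0], 0.0],
    [[0, 0, 58], [0, 0, 0], 0.0],
    [[0, 0, 68], [0, 0, 0], 0.0],
    [[0, 0, 72], [0, 0, 0], 0.0],
    [[0, 0, 73], [0, 0, 0], 0.0],
    [[0, 0, 73], [0, 0, 0], 0.0],
    [[0, 0, 73], [0, 0, 0], 0.0],
    [[0, 0, 73], [0, 0, 0], 0.0]
  ]
}}

```text
time_s: 13.17
ee_pos: [0.5929, -0.1, 0.3016]
orientation: [[-0.767, 0.641, 0.002], [0.641, 0.767, -0.0], [-0.001, 0.001, -1.0]]
wrist_force: [0.5, -0.4, -2.8]
finger_gap: 0.0176
```

Run:
```python
from h import *
o=monitor.get_obs();print(o['time_s'],o['ee_pos'],o['wrist_force'],o['finger_gap'],o['qpos'].round(0))
print(togo(.593,-.0999,.375,50.2))
for n in ('side','top'):
    d=cams.get_image(n);im=d['image'][180:384,50:320] if n=='side' else d['image'][70:220,90:300]
    cv2.imwrite(f'pics/{n}9.png',cv2.resize(im[:,:,::-1],None,fx=2.8,fy=2.8,interpolation=cv2.INTER_CUBIC))
```

```text
13.1667 [ 0.59289566 -0.09998717  0.30155953] [ 0.45421179 -0.38597531 -2.75267579] 0.017631975593634604 [ 29.  31. -34. 103.  21.  52.  36.]
(array([ -0.1,   0.2, -73.4]), array([ 0.04,  0.08, -0.08]))
```

View pics/side9.png

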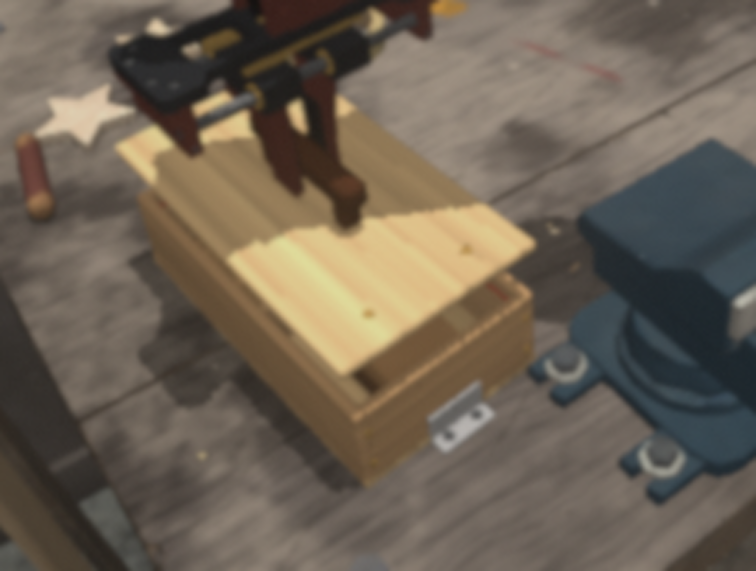

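View pics/top9.png

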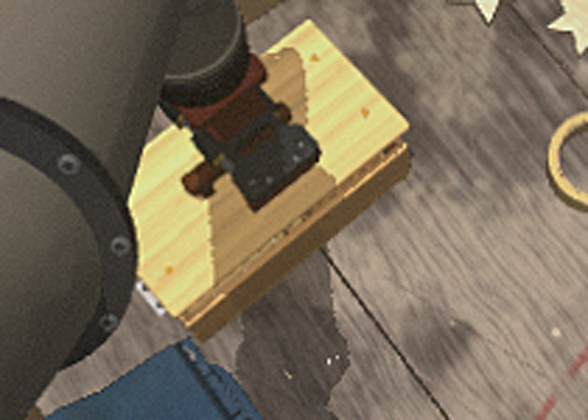

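Run:
```python
from h import *
d=cams.get_image('side');o=monitor.get_obs();print(o['ee_pos'],o['wrist_force'])
q=lambda p,s=2.8,of=(50,180):(np.array(p)+.5)/s-.5+np.array(of)
a=np.radians(140.23);ux=np.array([np.cos(a),np.sin(a)]);uy=np.array([-ux[1],ux[0]])
zt=o['ee_pos'][2]-.1633-.027
for n,p,z in(('lidtop',[(345,372),(535,243),(115,149)],zt),('rim',[(360,418),(530,292),(140,196)],.064)):
    w=at_z(d,q(p),z)[:,:2]-[.593,-.0999];print(n,np.c_[w@ux,w@uy].round(4).tolist())
```

```text
[ 0.59275277 -0.09989009  0.30130227] [ 0.19690005  0.48424558 -3.2831441 ]
lidtop [[0.1331, -0.0685], [0.1334, 0.066], [-0.1224, -0.0717]]
rim [[0.1292, -0.063], [0.1264, 0.0667], [-0.1242, -0.0644]]
```

Request:
{"method": "send_rows", "body": {
  "series": [
    [[0, 0, 8], [0, 0, 0], 0.0],
    [[0, 0, 18], [0, 0, 0], 0.0],
    [[0, 0, 24], [0, 0, 0], 0.0],
    [[0, 0, 26], [0, 0, 0], 0.0],
    [[0, 0, 26], [0, 0, 0], 0.0],
    [[0, 0, 26], [0, 0, 0], 0.0],
    [[0, 0, 26], [0, 0, 0], 0.0],
    [[0, 0, 26], [0, 0, 0], 0.0],
    [[0, 0, 26], [0, 0, 0], 0.0],
    [[0, 0, 26], [0, 0, 0], 0.0]
  ]
}}

```text
time_s: 14.15
ee_pos: [0.5927, -0.0999, 0.2749]
orientation: [[-0.767, 0.641, 0.0], [0.641, 0.767, -0.0], [-0.0, 0.0, -1.0]]
wrist_force: [0.3, -0.3, -2.5]
finger_gap: 0.0175
```

Run:
```python
from h import *
o=monitor.get_obs();print(o['time_s'],o['ee_pos'],o['wrist_force'])
d=cams.get_image('side');cv2.imwrite('pics/side10.png',cv2.resize(d['image'][210:360,85:245,::-1],None,fx=5,fy=5,interpolation=cv2.INTER_CUBIC)[:600])
cv2.imwrite('side10.png',d['image'])
d=cams.get_image('top');cv2.imwrite('pics/top10.png',cv2.resize(d['image'][75:195,130:245,::-1],None,fx=5,fy=5,interpolation=cv2.INTER_CUBIC))
```

```text
14.15 [ 0.59266735 -0.09991727  0.27490721] [ 0.29402782 -0.2739048  -2.53896183]
```

View pics/side10.png

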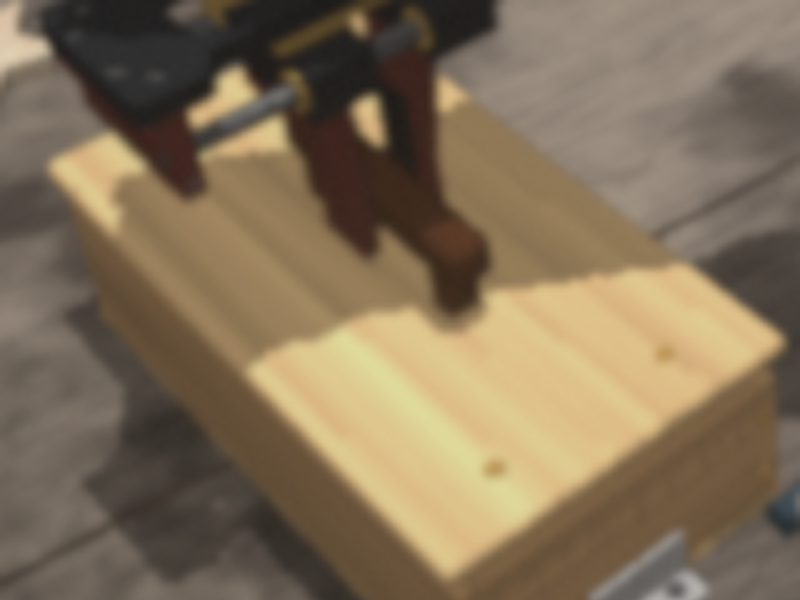

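View pics/top10.png

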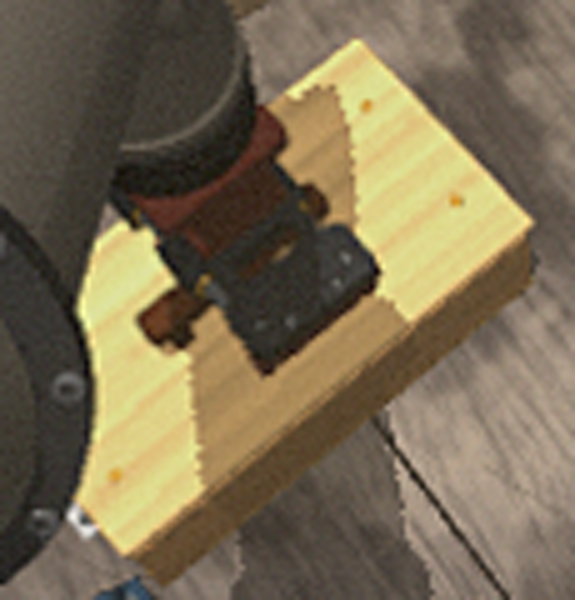

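Run:
```python
from h import *
zt=.2749-.1903
a=np.radians(140.23);ux=np.array([np.cos(a),np.sin(a)]);uy=np.array([-ux[1],ux[0]])
def fit(d,uv,lc,z):
    lc=np.array(lc)
    def P(p):
        return np.c_[np.outer(lc[:,0],[np.cos(p[2]),np.sin(p[2])])+np.outer(lc[:,1],[-np.sin(p[2]),np.cos(p[2])])+p[:2],np.full(len(lc),z)]
    r=least_squares(lambda p:(proj(d,P(p))-uv).ravel(),[.593,-.1,a])
    v=r.x[:2]-[.593,-.0999];print(r.x[:2].round(4),np.degrees(r.x[2]).round(2),'rel',v@ux,v@uy,r.fun.round(1))
q=lambda p,s,of:(np.array(p)+.5)/s-.5+np.array(of)
t=cams.get_image('top');s=cams.get_image('side')
L=lambda *k:[(i*.131,j*.070) for i,j in k]; B=lambda *k:[(i*.128,j*.067) for i,j in k]
print('top lid');fit(t,q([(357,40),(533,222),(125,555)],5,(130,75)),L((-1,-1),(-1,1),(1,1)),zt)
print('top box');fit(t,q([(437,40),(602,212),(212,527)],5,(115,80)),B((-1,-1),(-1,1),(1,1)),.064)
print('top box4');fit(t,q([(437,40),(602,212),(212,527),(52,343)],5,(115,80)),B((-1,-1),(-1,1),(1,1),(1,-1)),.064)
print('side lid');fit(s,q([(448,578),(786,342),(48,168)],5,(85,210)),L((1,-1),(1,1),(-1,-1)),zt)
# box from side5 crop (scale3, off 50,200)
print('side box');fit(s,q([(387,389),(570,256),(149,153)],3,(50,200)),B((1,-1),(1,1),(-1,-1)),.064)
```

```text
top lid
[ 0.5896 -0.1008] 140.19 rel 0.0019847141932806435 0.002879113314632239 [-0.  -1.4  0.7  0.1 -0.6  1.1]
top box
[ 0.5914 -0.101 ] 139.98 rel 0.00047665197908215034 0.001851955964289884 [ 0.1 -1.4  0.7 -0.1 -0.8  1.3]
top box4
[ 0.5911 -0.102 ] 140.23 rel 0.00013575348464471833 0.0027920111013114354 [ 0.3 -1.3  0.9 -0.2 -0.2  1.6 -1.  -0.4]
side lid
[ 0.5909 -0.0966] 140.0 rel 0.0037827746897374386 -0.0011912833881395145 [-0.3  0.6  1.  -0.4 -0.8 -1. ]
side box
[ 0.5904 -0.0997] 140.6 rel 0.0021222766442085873 0.0014543728271754972 [-0.8  0.8  1.7 -0.8 -0.9 -0.8]
```

Request:
{"method": "send_rows", "body": {
  "series": [
    [[-1, -0.5, 0], [0, 0, 0], 0.0],
    [[-1, -0.5, 2], [0, 0, 0], 0.0],
    [[-1, -0.5, 4], [0, 0, 0], 0.0],
    [[-1, -0.5, 6], [0, 0, 0], 0.0],
    [[-1, -0.5, 8], [0, 0, 0], 0.0],
    [[-1, -0.5, 10], [0, 0, 0], 0.0],
    [[-1, -0.5, 11], [0, 0, 0], 0.0],
    [[-1, -0.5, 12], [0, 0, 0], 0.0],
    [[-1, -0.5, 12], [0, 0, 0], 0.0],
    [[-1, -0.5, 12], [0, 0, 0], 0.0]
  ]
}}

```text
time_s: 15.18
ee_pos: [0.593, -0.1007, 0.2644]
orientation: [[-0.767, 0.641, -0.0], [0.641, 0.767, -0.001], [-0.001, -0.001, -1.0]]
wrist_force: [-7.2, 0.3, 14.2]
finger_gap: 0.0179
```

Request:
{"method": "send_rows", "body": {
  "series": [
    [[-1, 0, -1], [0, 0, 0], 0.0],
    [[-1, 0, -1], [0, 0, 0], 0.0],
    [[-1, 0, -1], [0, 0, 0], 0.25],
    [[-1, 0, -1], [0, 0, 0], 0.4],
    [[-1, 0, -1], [0, 0, 0], 0.5],
    [[-1, 0, -1], [0, 0, 0], 0.5],
    [[-1, 0, -1], [0, 0, 0], 0.5],
    [[-1, 0, -1], [0, 0, 0], 0.5],
    [[-1, 0, -1], [0, 0, 0], 0.5],
    [[-1, 0, -1], [0, 0, 0], 0.5]
  ]
}}

```text
time_s: 16.02
ee_pos: [0.5938, -0.1016, 0.2636]
orientation: [[-0.768, 0.641, -0.0], [0.641, 0.768, 0.0], [0.0, -0.0, -1.0]]
wrist_force: [0.3, 0.8, -0.2]
finger_gap: 0.0438
```

Request:
{"method": "send_rows", "body": {
  "series": [
    [[0, 0, -10], [0, 0, 0], 0.5],
    [[0, 0, -25], [0, 0, 0], 0.5],
    [[0, 0, -45], [0, 0, 0], 0.5],
    [[0, 0, -75], [0, 0, 0], 0.5],
    [[0, 0, -105], [0, 0, 0], 0.5],
    [[0, 0, -130], [0, 0, 0], 0.5],
    [[0, 0, -145], [0, 0, 0], 0.5],
    [[0, 0, -150], [0, 0, 0], 0.5],
    [[0, 0, -150], [0, 0, 0], 0.5],
    [[0, 0, -150], [0, 0, 0], 0.5]
  ]
}}

```text
time_s: 16.85
ee_pos: [0.5935, -0.1016, 0.4132]
orientation: [[-0.768, 0.641, -0.001], [0.641, 0.768, -0.0], [0.0, -0.001, -1.0]]
wrist_force: [0.6, 0.8, 0.2]
finger_gap: 0.044
```

Run:
```python
from h import *
o=monitor.get_obs();print(o['time_s'],o['ee_pos'],o['wrist_force'])
w=cams.get_image('wrist');cv2.imwrite('pics/w11.png',cv2.resize(w['image'][:,:,::-1],None,fx=1.56,fy=1.56,interpolation=cv2.INTER_CUBIC))
d=cams.get_image('side');cv2.imwrite('pics/side11.png',cv2.resize(d['image'][210:360,85:245,::-1],None,fx=5,fy=5,interpolation=cv2.INTER_CUBIC)[:600])
```

```text
16.85 [ 0.59345379 -0.10162381  0.41316717] [0.58630078 0.80629064 0.15998151]
```

View pics/w11.png

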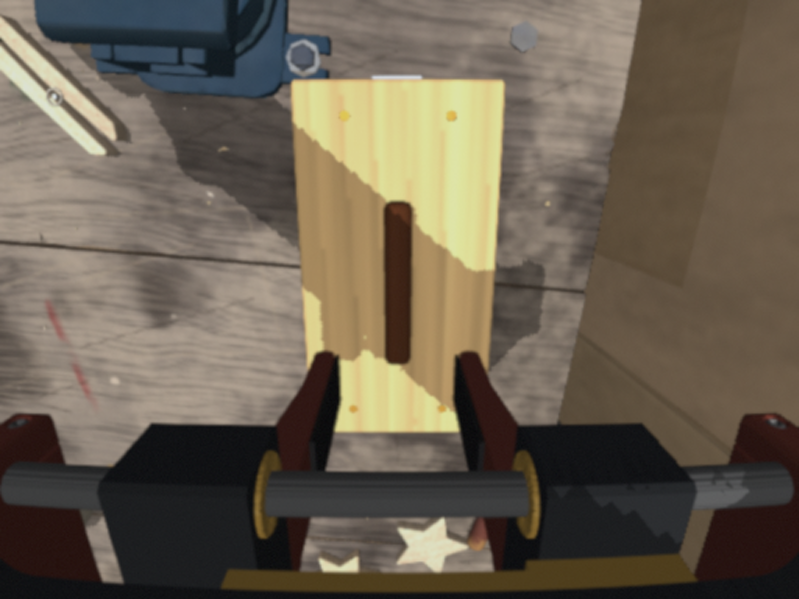

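View pics/side11.png

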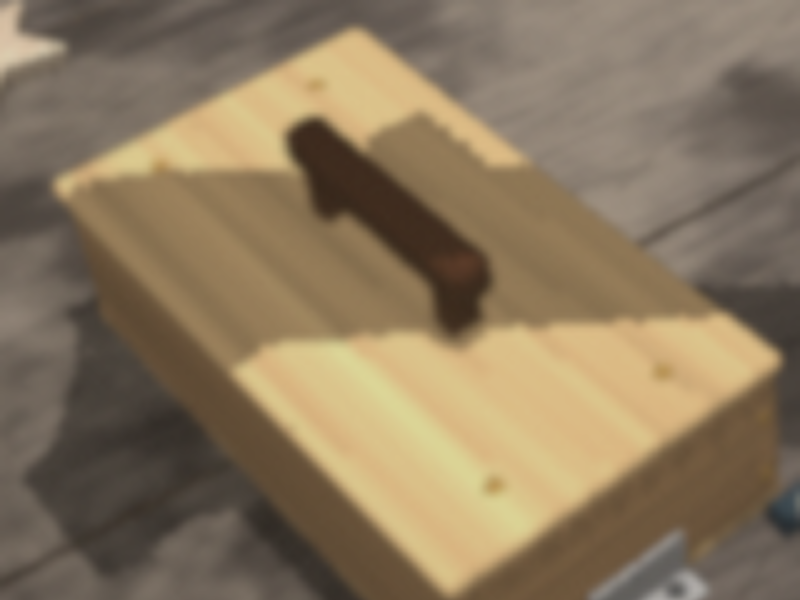

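Run:
```python
from h import *
s=cams.get_image('side');t=cams.get_image('top');o=monitor.get_obs();print(o['time_s'],o['wrist_force'])
cv2.imwrite('pics/side12.png',cv2.resize(s['image'][250:384,100:280,::-1],None,fx=4.4,fy=4.4,interpolation=cv2.INTER_CUBIC))
cv2.imwrite('pics/top12.png',t['image'][:,:,::-1])
q=lambda p,s,of:(np.array(p)+.5)/s-.5+np.array(of)
lc=np.array([(1,-1),(1,1),(-1,-1),(-1,1)])*[.131,.070]
uv=q([(450,594),(783,360),(55,185),(357,27)],5,(85,210))
def P(p):
    R=cv2.Rodrigues(np.array([0,0,p[2]]))[0]@cv2.Rodrigues(np.array([p[4],p[5],0.]))[0]
    return np.c_[lc,np.zeros(4)]@R.T+[p[0],p[1],p[3]]
r=least_squares(lambda p:(proj(s,P(p))-uv).ravel(),[.593,-.1,2.4475,.072,0,0])
print('xyz',r.x[[0,1,3]].round(4),'yaw,tilts',np.degrees(r.x[[2,4,5]]).round(2),r.fun.round(1),'corner z',P(r.x)[:,2].round(3))
```

```text
17.05 [0.20699164 0.3450297  0.86950959]
xyz [ 0.5964 -0.1082  0.063 ] yaw,tilts [140.35   0.16   0.55] [ 0.2  0.2 -0.3 -0.2 -0.2 -0.2  0.3  0.2] corner z [0.062 0.062 0.064 0.064]
```

View pics/side12.png

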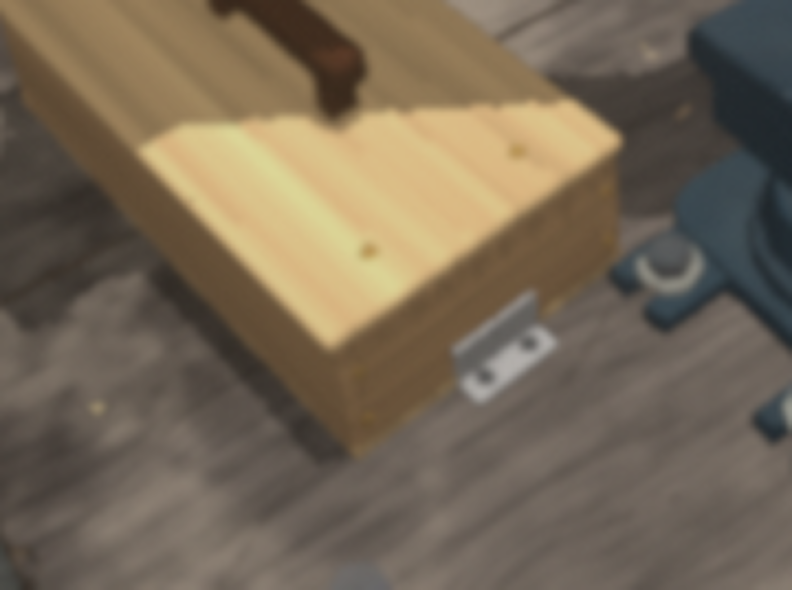

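View pics/top12.png

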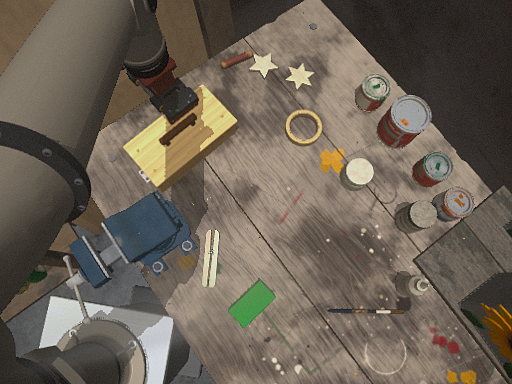

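```bash
python3 -c "
from plant import workorder;print(workorder.hand_in())"
```

```text
the job is handed in; nothing more can be done
None
```

I moved the upper block onto the cork plate in the other bay, then put the lid on the box, let go and backed off. I handed the job in at about 17 s of the 54 s allowed; the hand-in reports no verdict.

**Blocks:** The wrist picture after release showed the moved block flat. It was centred within about 1.5 mm in its bay and turned about 0.2° from the box. The lower block was still flat in its own bay. I chose the brown block in the box, at (163,150) in the top view, and left the green one at (251,303) alone.

**Lid:** The tool stopped at 0.2644 m, exactly the height worked out for a fully seated lid. The wrist force at contact was about 14 N up and 7 N sideways, and it fell to near zero after I let go. A fit to the lid's corners in the side view gave tilts under 0.6° and a turn of 140.4°, against 140.2° for the box.

**Disagreements:**
- That same fit put the lid plate's top about 9 mm low (63 mm instead of 72 mm) and its centre about 9 mm off. A one-camera fit is weak in depth, so I trusted the tool height and the pictures, which show no gap along the two sides facing the side camera.
- Just before I lowered the lid, the cameras disagreed by 2 to 3 mm on how well it was centred. That was inside the 5 mm play.

**Bystanders:** The tape roll, white tub and spring clamp are at the same pixels as at the start, and the gripper is clear of everything.

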